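# Press a dental model carrier down and slide it under the leaf-spring hold-down

### The job

Load the model carrier into the scanning dock: with the fingertips press the carrier down hard on its springy bed (the green thumb pad is there for that) and, while pressing, slide it along the track so that its front tongue passes under the blue keeper bar and the brass leaf spring, all the way home against the red end stop. Then let go, so that it stays clamped there. Do not lift the carrier out of its track, and leave the jar, the loose dental cast and the cup where they stand.

Things in the scene. Friction and masses are not known exactly. Their poses are not given: they have to be found in the camera images.
- dock: Fixed scanning dock on a thin grey mat. Origin on the table surface; x = direction in which the carrier must slide, z up. Base 287 x 130 x 14 mm (x -175 to 112 mm). Two aluminium rails along x, inner faces at y = +-42 mm, outer +-52 mm, tops 44 mm above the table. Red end stop: face at x = 100 mm, top 50 mm above the table.
- bed (a joint): How far (m) the black sprung bed under the carrier is pressed down: 0 up (bed top 36 mm above the table), 0.010 on its hard stop. It moves straight down wherever pressed and springs back. About 9 N starts it, 12 N gives 4 mm (carrier level with the bar's underside), 14 N 7 mm, 16 N 10 mm; 6 to 9 mm passes freely. Carrier home and released: it rises to about 0.004, clamping the carrier.
- leaf (a joint): Angle (rad) of the brass leaf spring, 50 mm wide and 38 mm long, hanging from the far side of the keeper bar and sloping down along the slide direction to about 36 mm above the table, 2 to 4 N. 0 hanging free, about 0.05 to 0.1 with the tongue pressed under it, 0.2 with the carrier home and released.
- carrier: Loose aluminium plate 160 x 80 x 10 mm, about 0.35 kg, on the bed between the rails, 2 mm play each side. Origin: centre of its underside; x along the slide direction. From the front: flat tongue (x 15 to 80 mm), dental model with white teeth (x -27 to 18 mm, up to 32 mm high), green upright rib across (x -38 to -30 mm, 60 mm wide, top 28 mm above the underside), then the green thumb pad.
- pad (a point): Centre of the top of the green thumb pad on the carrier: flat, 40 mm along x by 60 mm wide, 16 mm above the carrier's underside (52 mm above the table at the start). The rib's rear face, which a fingertip can push against, stands 20 mm ahead of this point and rises 12 mm above the pad.
- nose (a point): Middle of the front face of the carrier's tongue, 80 mm ahead of the carrier's origin and 5 mm above its underside.
- stop (a point): Point on the face of the red end stop, on the track's centre line, where the nose must arrive (41 mm above the table).
- jar: Bystander: amber jar with white lid, 44 mm diameter, 55 mm high, standing beside the dock; origin at its underside.
- cast: Bystander: loose dental cast, 42 x 56 mm, 22 mm high, beside the dock; origin at its underside.
- cup: Bystander: blue ceramic cup, 52 mm diameter, 50 mm high, beside the dock; origin at its underside.
- bar (a point): Middle of the lower near edge of the blue keeper bar: a rigid bar across the track, x = 45 to 57 mm in the dock's frame, underside 42 mm and top 50 mm above the table. It blocks a carrier that is not pressed down.
Mind the look-alikes: they are no part of the job. Of the things shaped like the carrier, the aluminium one is meant.

How it is judged (in metres and radians):
On the way, in this order (a step that is already met when the one before it is completed fails the run):
1. the fingers press the carrier and its bed down before the tongue reaches the keeper bar or as it enters (value of joint bed above 0.003 m and contact force between the fingers and carrier above 4 N and x of nose in the frame of dock below 0.058 m), for 0.05 s.
2. the tongue, pressed down, slides under the keeper bar and lifts the leaf spring (x of nose in the frame of dock above 0.08 m and z of carrier in the frame of dock below 0.034 m and value of joint leaf above 0.03 rad), for 0.05 s.
At the end, for the whole second after the job is handed in: The carrier rests released with its nose within 4 mm of the red end stop, its tongue under the keeper bar (nose point lower than 39.5 mm), straight in the track, the leaf spring lifted by it and the bed still pressed down more than 2 mm by the clamping (x of nose in the frame of dock above 0.096 m and z of nose in the frame of dock below 0.0395 m and angle between the x axis of carrier and the x axis of dock, either way round below 0.06 rad and value of joint bed above 0.002 m and value of joint leaf above 0.03 rad and linear speed of carrier below 0.01 m/s); the robot touches nothing.
It fails at once if the carrier is lifted in or out of its track (more than 10 mm above where it started, or tipped) (z of carrier in the frame of dock above 0.046 m or angle between carrier's own z axis and vertical above 0.2 rad).
It fails at once if the jar is disturbed (moved more than 20 mm) (distance of jar from where it was at the start of the episode above 0.02 m).
It fails at once if the cast is disturbed (moved more than 20 mm) (distance of cast from where it was at the start of the episode above 0.02 m).
It fails at once if the cup is disturbed (moved more than 20 mm) (distance of cup from where it was at the start of the episode above 0.02 m).
It also fails if it takes over 38 s, if anything falls off the work surface, if the arm or the gripper's body presses on something with over 40 N, if the wrist force passes 120 N, or if a joint passes its speed limit or range.

### The arm

A 6-joint arm with a two-finger parallel gripper is mounted at the origin on the work surface. World frame = base frame: x ahead of the robot, y to its left, z up, the work surface at z = 0. Lengths are in mm, angles in rad, forces in N, time in s.
With the tool pointing down it reaches from about 325 to 875 mm from the base axis. Payload 4.4 kg.
Tool frame: the origin (TCP) lies on the centre line of the jaws, within the pads' length; the fingertips stand ahead of it and the grasp point (between the pads) lies 6 mm ahead of it (ctrl.tcp_to_tips is the z of the fingertips in the tool frame, in mm); z points along the fingers, y is the line along which they close (so a half turn about z gives the same grasp; the last joint's range is limited). The gripper opens to 85 mm and grips with 20 to 120 N. Pads are 22 mm wide; open, the fingers measure 114 mm over their backs; the gripper's body (76 mm by 85 mm) begins 54 mm behind the grasp point. The pads swing forward as they close: fully open they stand 13 mm farther back than shut.
Start: joints at [0.968, 0.207, 1.542, -0, 1.393, -0.15], TCP at [251.563, 517.053, 256.282] pointing down, gripper open.
Joint ranges: [-2.73, 2.73], [-0.86, 2.22], [0.23, 2.46], [-1.11, 4.25], [0.08, 2.63], [-2.82, 2.82]. Speed limits (rad/s): [2.79, 2.79, 3.14, 3.14, 3.14, 3.14].

### API

Orientations are given as a 3x3 rotation matrix whose columns are the frame's x, y, z axes.
In Python, from plant import ctrl, sensors, optics gives the robot as it stands. Calls block until the motion is done:
- ctrl.move_ptp(position, orientation): joint-space move of the TCP to a pose.
- ctrl.move_l(position, rot=None, vel=150, threshold=None): straight line of the TCP; rot=None keeps the orientation; vel is the mean speed in mm/s. With threshold (N) it stops when the force on the tool has changed by that much, and returns True; else False.
- ctrl.set_joints(angles): joint-space move.
- ctrl.gripper_to(opening, force=None): finger opening in mm; force is the grip in N (None keeps the last); returns when the fingers have stopped.
- ctrl.hold(seconds).
- ctrl.solve_ik(position, orientation): joint angles nearest the present ones, or None.
- sensors.read_state(): the state.
- optics.grab_frame(name): name is "side" or "top" or "wrist"; returns (picture, depth): 480x640x3 uint8, red, green, blue; 480x640 float32, mm along the optical axis (not along the pixel's ray), 0 where there is no reading.
- optics.camera_params(name): a dict with "mtx" (3x3 intrinsics, pixels), "R" (3x3) and "t" (3): a world point X has camera coordinates R X + t; the wrist camera has in their place "T_tool_cam" (4x4, takes a point from camera to tool coordinates, whose origin is the TCP and whose axes are the flange's). Camera axes: x right, y down, z forward; pixel columns grow to the right and rows downward; lengths in mm; the calibration is good to about 2 mm. The wrist camera is an equidistant fisheye: a pixel r from the principal point sees the ray r / f radians off the axis. A picture is of the moment at which its call begins: read the wrist's pose just before it. camera_params takes no time and is no camera call.
A pose or a line that the arm cannot do raises ctrl.MotionError and nothing moves.
- ctrl.finish_job(): hands the job in; it is judged then, once.
The state is a dict: "t": time; "q": joint angles; "qvel": joint speeds; "tau": joint torques, N m; "eef_pos": TCP position; "eef_rot": TCP orientation; "force": force on the tool from outside, world axes, zero at the start; "wrist_torque": the same for the moment, N m; "grip_width": finger opening in mm; "grasp_force": force on a finger pad.
Only numpy, scipy, OpenCV 4.12 (cv2) and the standard library are available. Lean on these libraries where they do the work, as an engineer would, in place of code of your own. Each camera call takes 0.05 s, during which the arm holds its last target. There are 200 camera calls.

## Working session

There is one attempt and no reset: what is moved stays moved. The work goes in short steps, each a Python script; the robot and the scene stay as the last script left them, time stands still between calls to the robot, and variables do not carry over. Pictures are saved under pics/ and viewed, at most 10 in all, crops included, and the job is handed in when it is done.

```bash
mkdir -p pics; python3 - <<'E'
from plant import ctrl,sensors,optics
import cv2,numpy as np
for n in("top","side"):
    p,d=optics.grab_frame(n); cv2.imwrite(f"pics/{n}0.png",p[:,:,::-1]); np.save(f"{n}_d.npy",d); np.save(f"{n}_p.npy",p)
    c=optics.camera_params(n); print(n,c)
print(ctrl.tcp_to_tips, sensors.read_state()["t"])
E
```

```text
top {'mtx': array([[440.2156793 ,   0.        , 323.96214242],
       [  0.        , 440.2156793 , 241.07745308],
       [  0.        ,   0.        ,   1.        ]]), 'R': array([[ 1.35454386e-02, -9.99908116e-01,  5.30560417e-04],
       [-9.94020366e-01, -1.35231729e-02, -1.08354215e-01],
       [ 1.08351434e-01,  9.40317511e-04, -9.94112208e-01]]), 't': array([ 11.87713847, 523.58449895, 702.12265256])}
side {'mtx': array([[445.67014305,   0.        , 316.75711995],
       [  0.        , 445.67014305, 236.4989294 ],
       [  0.        ,   0.        ,   1.        ]]), 'R': array([[-0.97900692, -0.20330451,  0.01458484],
       [-0.15725214,  0.70784036, -0.68864635],
       [ 0.12968117, -0.67648304, -0.72495068]]), 't': array([493.70918801, 115.4786846 , 756.97980642])}
25.0 0.1
```

View pics/top0.png

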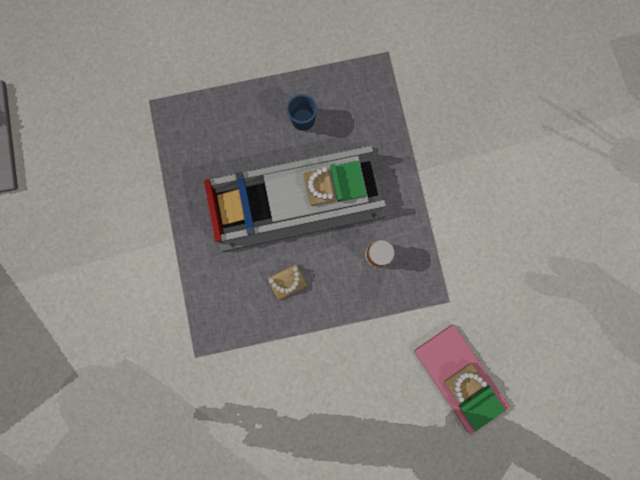

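View pics/side0.png

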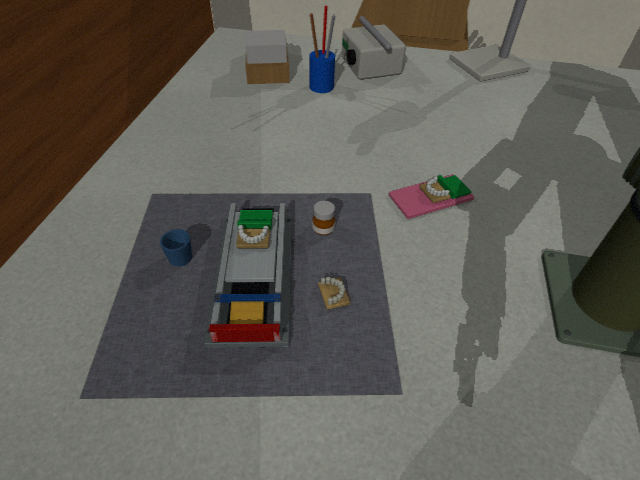

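The top view shows two carrier look-alikes. One is the aluminium carrier in the dock, with its model at about (320,187) and green pad at about (350,181). The other is a pink one on the table at about (462,380). The loose cast at (287,282) is a bystander. The aluminium one in the dock is the target. The end stop is at the left (213,210), so the slide runs towards image left (+y world). The jar is at (380,253) and the cup at (302,111).

```bash
cat > h.py <<'E'
import numpy as np,cv2
from plant import ctrl,sensors,optics
def cloud(n,p=None,d=None):
    c=optics.camera_params(n); v,u=np.mgrid[:480,:640]
    P=np.stack([(u-c["mtx"][0,2])/c["mtx"][0,0]*d,(v-c["mtx"][1,2])/c["mtx"][1,1]*d,d],-1)
    return (P-c["t"])@c["R"]      # R^T(P-t)
def masks(p):
    h,s,v=[x.astype(int) for x in cv2.split(cv2.cvtColor(p,cv2.COLOR_RGB2HSV))]
    return dict(green=(h>45)&(h<85)&(s>110)&(v>30),red=((h<6)|(h>174))&(s>170)&(v>40),blue=(h>105)&(h<125)&(s>140)&(v>40),
      brass=(h>14)&(h<26)&(s>140)&(v>120))
E
python3 - <<'E'
from h import *
np.set_printoptions(precision=1,suppress=True)
for n in("top","side"):
    p=np.load(n+"_p.npy");d=np.load(n+"_d.npy");W=cloud(n,p,d);m=masks(p)
    roi=np.zeros((480,640),bool)
    if n=="top": roi[140:255,195:400]=1
    else: roi[195:350,205:292]=1
    ok=roi&(d>0)
    for k in m:
        q=W[m[k]&ok]
        if len(q)<10: print(n,k,len(q));continue
        r=cv2.minAreaRect(q[q[:,2]>np.percentile(q[:,2],20)][:,:2].astype(np.float32))
        print(n,k,len(q),"med",np.median(q,0),"z pct",np.percentile(q[:,2],[5,25,50,75,95]),"rect",r)
    # rails tops
    q=W[ok&(abs(W[...,2]-44)<3)&~m['green']&~m['red']&~m['blue']]
    print(n,"z44",len(q),cv2.minAreaRect(q[:,:2].astype(np.float32)))
    # table z
    t=W[(d>0)&(abs(W[...,2])<15)]; print("table z",np.median(t[:,2]))
p=np.load("top_p.npy"); cv2.imwrite("pics/crop.png",cv2.resize(p[135:260,190:400,::-1],None,fx=3.8,fy=3.8,interpolation=cv2.INTER_CUBIC))
E
```

```text
top green 1010 med [619.8 -18.7  52.2] z pct [49.8 51.2 52.2 53.6 64.6] rect ((619.9204711914062, -17.960426330566406), (59.53288269042969, 47.3400993347168), 12.633379936218262)
top red 466 med [569.5 199.9  49.3] z pct [26.6 42.1 49.3 50.3 51.8] rect ((569.53271484375, 201.28009033203125), (101.84639739990234, 8.658124923706055), 12.89871597290039)
top blue 356 med [582.  148.1  49.7] z pct [37.6 48.7 49.7 50.7 51.8] rect ((582.2954711914062, 149.69215393066406), (81.95118713378906, 11.52511978149414), 12.476241111755371)
top brass 116 med [573.1 184.4  38.9] z pct [36.3 37.7 38.9 42.9 46.3] rect ((576.9560546875, 173.50559997558594), (50.96990966796875, 34.32442092895508), 12.210895538330078)
top z44 4470 ((567.0470581054688, 59.139625549316406), (174.08033752441406, 277.23382568359375), 12.934022903442383)
table z 0.2508613964923484
side green 595 med [622.2 -19.6  53.2] z pct [50.9 52.3 53.2 59.7 65. ] rect ((624.0086059570312, -18.010530471801758), (58.89060974121094, 49.51751708984375), 12.418930053710938)
side red 1140 med [573.1 203.9  42.6] z pct [17.8 29.  42.6 49.8 51.3] rect ((573.0089721679688, 201.25738525390625), (102.81568145751953, 11.669536590576172), 12.957438468933105)
side blue 431 med [583.2 148.5  50.1] z pct [45.8 49.  50.1 50.8 51.9] rect ((581.66845703125, 148.12875366210938), (95.56739807128906, 12.45383071899414), 12.405733108520508)
side brass 546 med [580.8 167.8  42.5] z pct [38.6 40.5 42.5 44.3 45.9] rect ((580.7019653320312, 167.50526428222656), (48.04973220825195, 27.573476791381836), 11.777603149414062)
side z44 3237 ((604.2689819335938, 67.57199096679688), (104.17922973632812, 284.0862731933594), 12.89937973022461)
table z 0.7559067709063995
```

View pics/crop.png

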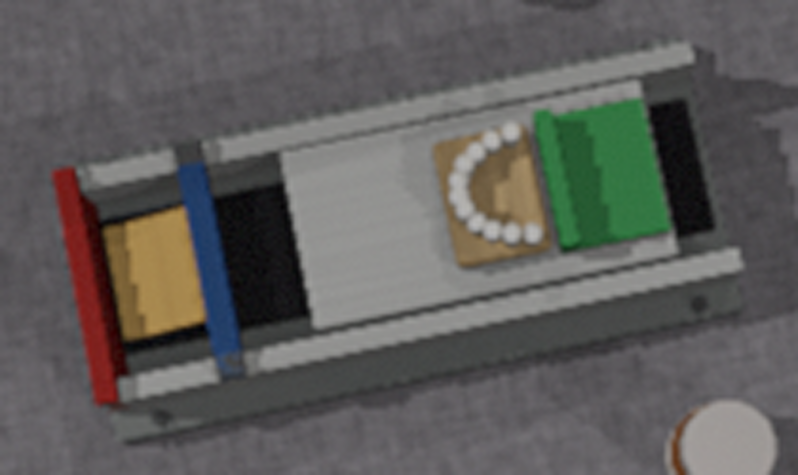

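The crop confirms the aluminium carrier: grey tongue pointing to the bar, then the model, the rib and the green pad. The measured heights and sizes agree with the description: pad 52 mm, bar 50 mm, green patch 60x48 mm. Slide direction is about 12.7° off +y, and the pad centre is at about (622,-22). Next I close the gripper and approach above the pad.

```bash
cat >> h.py <<'E'
a=np.radians(12.7); U=np.array([-np.sin(a),np.cos(a),0]); V=np.array([np.cos(a),np.sin(a),0])
ROT=np.stack([U,np.cross([0,0,-1.],U),[0,0,-1.]],1)
PAD=np.array([622,-22,52.]); UP=np.array([0,0,1.])
def st(msg,f0=np.zeros(3)):
    s=sensors.read_state(); f=s["force"]-f0; e=s["eef_pos"]-PAD
    print(msg,"t%.2f along %.1f lat %.1f tipz %.1f | F along %.1f lat %.1f z %.1f"%(s["t"],e@U,e@V,s["eef_pos"][2]-ctrl.tcp_to_tips,f@U,f@V,f[2])); return s
E
python3 - <<'E'
from h import *
ctrl.gripper_to(0); print("tips",ctrl.tcp_to_tips)
R=ROT
sols=[]
for R in(ROT,ROT@np.diag([-1,-1,1.])):
    q=ctrl.solve_ik(PAD+U*4+UP*(45+ctrl.tcp_to_tips),R); print(q); sols.append((9 if q is None else abs(q[5]),R))
R=min(sols,key=lambda x:x[0])[1]; np.save("R.npy",R)
ctrl.move_ptp(PAD+U*4+UP*(120+ctrl.tcp_to_tips),R)
ctrl.move_l(PAD+U*4+UP*(25+ctrl.tcp_to_tips)); ctrl.hold(.3); s=st("above"); np.save("f0.npy",s["force"])
for n in("wrist","side"):
    p,d=optics.grab_frame(n)
    if n=="side": p=cv2.resize(p[180:360,190:350],None,fx=3.2,fy=3.2)
    cv2.imwrite(f"pics/{n}1.png",p[:,:,::-1])
E
```

```text
tips 25.0
[-1.68300564e-01  4.36571492e-01  1.53611212e+00 -4.44089210e-16
  1.16890905e+00 -3.89957379e-01]
[-1.68300564e-01  4.36571492e-01  1.53611212e+00 -4.44089210e-16
  1.16890905e+00  2.75163528e+00]
above t4.28 along 3.7 lat 0.6 tipz 78.1 | F along 0.7 lat 0.8 z 0.1
```

View pics/wrist1.png

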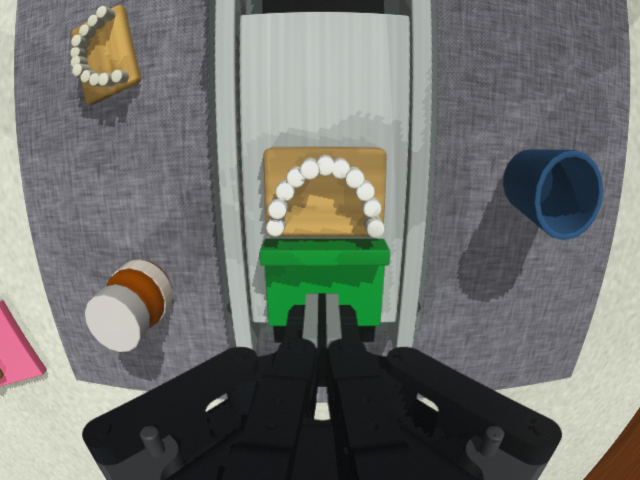

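View pics/side1.png

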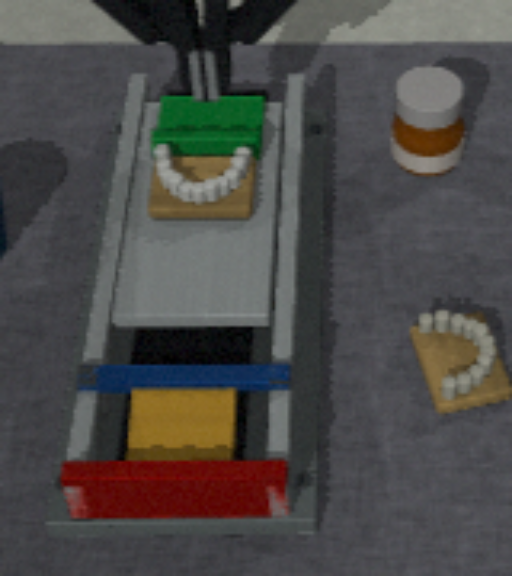

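The wrist view shows the fingertips at (322,300), centred on the green pad (260–388 px wide), and the tool is aligned with the rails. The tongue is free ahead of the bar. The side view agrees. Next: press down by force.

```bash
python3 - <<'E'
from h import *
f0=np.load("f0.npy"); p=sensors.read_state()["eef_pos"].copy(); 
hit=ctrl.move_l(p-UP*32,vel=20,threshold=3); s=st("contact %s"%hit,f0)
z=s["eef_pos"][2]; x=p.copy()
for k in range(14):
    z-=1; x[2]=z; ctrl.move_l(x,vel=20); ctrl.hold(.1); s=st("",f0)
    if s["force"][2]-f0[2]>14.3 or s["eef_pos"][2]-25<41: break
np.save("x.npy",x)
E
```

```text
contact True t5.52 along 3.9 lat 0.1 tipz 52.1 | F along -0.5 lat -1.9 z 3.8
 t5.87 along 3.9 lat 0.2 tipz 52.0 | F along 0.7 lat -4.3 z 6.6
 t6.22 along 3.9 lat 0.3 tipz 51.7 | F along 0.4 lat -4.5 z 9.6
 t6.57 along 3.9 lat 0.3 tipz 50.8 | F along 0.9 lat -5.9 z 10.7
 t6.92 along 3.9 lat 0.3 tipz 50.0 | F along 0.5 lat -5.8 z 10.9
 t7.27 along 3.9 lat 0.3 tipz 49.1 | F along 1.1 lat -5.7 z 12.6
 t7.62 along 3.9 lat 0.3 tipz 48.2 | F along 1.3 lat -6.3 z 12.3
 t7.97 along 3.9 lat 0.3 tipz 47.3 | F along 1.7 lat -7.2 z 13.2
 t8.32 along 3.9 lat 0.3 tipz 46.4 | F along 1.0 lat -7.3 z 13.2
 t8.67 along 3.9 lat 0.3 tipz 45.6 | F along 1.3 lat -6.8 z 13.2
 t9.02 along 3.9 lat 0.4 tipz 44.7 | F along 0.6 lat -6.9 z 14.4
```

```bash
cat > slide.py <<'E'
from h import *
f0=np.load("f0.npy"); x=np.load("x.npy"); d=0
while d<100:
    step=6 if d<72 else 2
    d+=step; x=x+U*step; ctrl.move_l(x,vel=60); s=st("d%d"%d,f0); f=s["force"]-f0
    tz=s["eef_pos"][2]-25; x[2]+=np.clip(44.5-tz,-.7,.7); np.save("x.npy",x)
    if f@U<-18 or f[2]>30 or f[2]<8: break
E
python3 slide.py; python3 - <<'E'
from h import *
p,d=optics.grab_frame("side"); p=cv2.resize(p[180:360,190:350],None,fx=3.2,fy=3.2)
cv2.imwrite("pics/side2.png",p[:,:,::-1])
E
```

```text
d6 t9.27 along 7.2 lat 1.5 tipz 45.6 | F along -4.5 lat -6.4 z 13.9
d12 t9.52 along 11.9 lat 2.9 tipz 45.7 | F along -7.4 lat -4.1 z 14.3
d18 t9.77 along 17.1 lat 3.6 tipz 45.4 | F along -9.3 lat -2.7 z 13.2
d24 t10.02 along 22.4 lat 3.5 tipz 44.8 | F along -11.1 lat -4.6 z 14.8
d30 t10.27 along 28.1 lat 3.5 tipz 44.6 | F along -11.1 lat -3.9 z 14.4
d36 t10.52 along 34.1 lat 3.5 tipz 44.5 | F along -11.7 lat -4.0 z 14.4
d42 t10.77 along 40.2 lat 3.5 tipz 44.5 | F along -11.7 lat -5.4 z 15.2
d48 t11.02 along 46.2 lat 3.4 tipz 44.4 | F along -11.4 lat -4.3 z 15.0
d54 t11.27 along 52.3 lat 3.4 tipz 44.5 | F along -11.5 lat -5.2 z 15.2
d60 t11.52 along 58.3 lat 3.4 tipz 44.5 | F along -12.0 lat -4.8 z 14.6
d66 t11.77 along 64.4 lat 3.4 tipz 44.5 | F along -11.6 lat -5.3 z 15.8
d72 t12.02 along 70.5 lat 3.4 tipz 44.4 | F along -12.0 lat -4.5 z 14.6
d74 t12.27 along 71.9 lat 3.4 tipz 44.5 | F along -13.6 lat -5.5 z 15.2
d76 t12.52 along 73.7 lat 3.3 tipz 44.5 | F along -15.2 lat -4.6 z 14.4
d78 t12.77 along 75.3 lat 3.4 tipz 44.4 | F along -15.5 lat -4.7 z 14.6
d80 t13.02 along 77.1 lat 3.4 tipz 44.4 | F along -15.5 lat -4.7 z 12.5
d82 t13.27 along 79.1 lat 3.3 tipz 44.4 | F along -16.3 lat -3.8 z 11.9
d84 t13.52 along 81.1 lat 3.3 tipz 44.4 | F along -15.1 lat -4.6 z 13.0
d86 t13.77 along 83.2 lat 3.3 tipz 44.5 | F along -16.2 lat -3.2 z 12.6
d88 t14.02 along 83.7 lat 3.3 tipz 44.6 | F along -20.2 lat -4.0 z 13.3
```

View pics/side2.png

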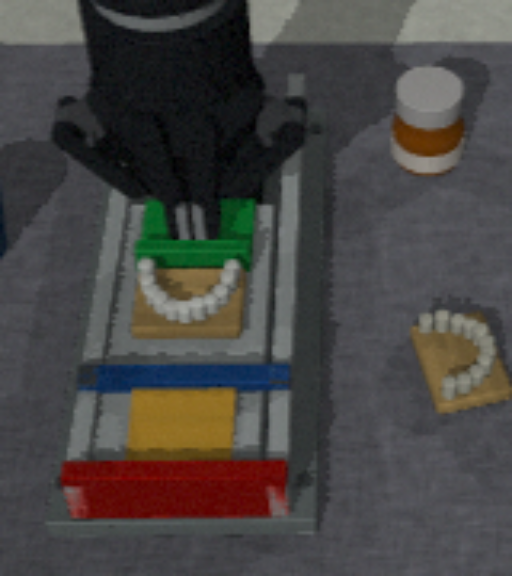

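The side crop shows the tongue under the bar (y≈377) and reaching the red stop (y≈460), with the leaf on top of it. The force jumped in the last step. I'll push a little more to confirm the stop, then release.

```bash
sed -i 's/step=6 if d<72 else 2/step=2/; s/f@U<-18/f@U<-32/; s/d<100/d<16/' slide.py; python3 slide.py; python3 - <<'E'
from h import *
f0=np.load("f0.npy");x=np.load("x.npy")
s=sensors.read_state(); 
# unload the push, staying pressed, then lift
for k in range(8):
    if (s["force"]-f0)@U>-9: break
    x=x-U*1.5; ctrl.move_l(x,vel=40); s=st("back",f0)
x[2]+=60; ctrl.move_l(x,vel=40); ctrl.hold(.3); st("up",f0)
p,d=optics.grab_frame("wrist"); cv2.imwrite("pics/wrist3.png",p[:,:,::-1])
x[2]+=80; ctrl.move_l(x-U*60); ctrl.hold(.2); st("clear",f0)
for n in("side","top"):
    p,d=optics.grab_frame(n);W=cloud(n,p,d);m=masks(p)
    c=W[...,:]-PAD; al=c@U; la=c@V; ok=(d>0)&(abs(la)<45)&(W[...,2]<75)&(W[...,2]>35)
    g=m["green"]&ok&(al>20)&(al<140); r=m["red"]&ok; b=m["brass"]&ok&(al>150)
    pd=g&(al<np.percentile(al[g],60))
    print(n,"green along",np.percentile(al[g],[2,98]),"pad z",np.median(W[pd][:,2]),"red along",np.percentile(al[r],[2,50]),"leaf z",np.percentile(W[b][:,2],[5,50,95]) if b.sum() else 0)
    if n=="side": cv2.imwrite("pics/side3.png",cv2.resize(p[180:360,190:350,::-1],None,fx=3.2,fy=3.2))
E
```

```text
d2 t14.32 along 87.0 lat 3.3 tipz 44.4 | F along -16.6 lat -4.1 z 13.2
d4 t14.57 along 89.4 lat 3.3 tipz 44.4 | F along -14.9 lat -3.7 z 12.7
d6 t14.82 along 91.5 lat 3.3 tipz 44.4 | F along -14.9 lat -3.9 z 12.8
d8 t15.07 along 93.6 lat 3.2 tipz 44.5 | F along -14.5 lat -5.0 z 12.2
d10 t15.32 along 95.6 lat 3.3 tipz 44.5 | F along -14.7 lat -4.8 z 11.8
d12 t15.57 along 95.9 lat 3.3 tipz 44.6 | F along -20.4 lat -4.9 z 11.4
d14 t15.82 along 96.0 lat 3.3 tipz 44.5 | F along -25.1 lat -4.8 z 10.8
d16 t16.07 along 96.2 lat 3.3 tipz 44.6 | F along -30.0 lat -4.6 z 11.0
back t16.32 along 96.1 lat 3.3 tipz 44.6 | F along -25.3 lat -4.2 z 11.1
back t16.57 along 96.0 lat 3.3 tipz 44.5 | F along -22.6 lat -5.2 z 12.2
back t16.82 along 95.9 lat 3.3 tipz 44.5 | F along -17.7 lat -5.3 z 12.6
back t17.07 along 95.8 lat 3.3 tipz 44.5 | F along -15.0 lat -4.1 z 13.5
back t17.32 along 95.7 lat 3.3 tipz 44.4 | F along -10.4 lat -3.9 z 12.7
back t17.57 along 95.6 lat 3.2 tipz 44.2 | F along -6.4 lat -2.8 z 12.6
up t19.52 along 98.9 lat 0.2 tipz 100.2 | F along -0.6 lat -1.0 z -0.0
clear t20.58 along 3
[... 195 characters left out ...]
47.25923333]Traceback (most recent call last):
  File "<stdin>", line 16, in <module>
    return _quantile_unchecked(
        a, q, axis, out, overwrite_input, method, keepdims, weights)
    return _ureduce(a,
                    func=_quantile_ureduce_func,
    ...<5 lines>...
                    overwrite_input=overwrite_input,
                    method=method)
    r = func(a, **kwargs)
    result = _quantile(arr,
                       quantiles=q,
    ...<2 lines>...
                       out=out,
                       weights=wgt)
    slices_having_nans = np.isnan(arr[-1, ...])
                                  ~~~^^^^^^^^^
IndexError: index -1 is out of bounds for axis 0 with size 0
```

View pics/wrist3.png

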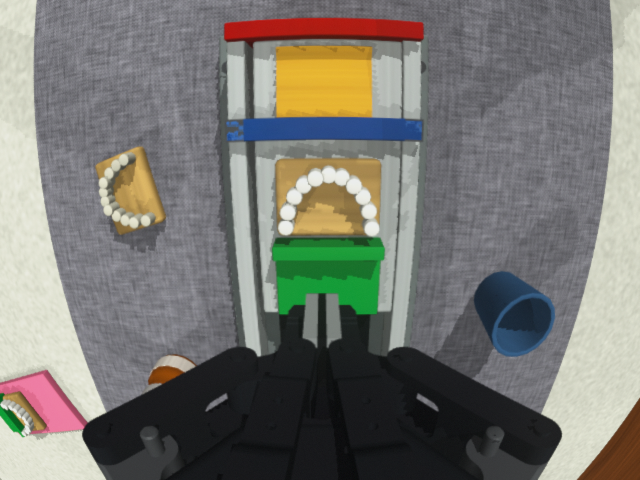

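View pics/side3.png

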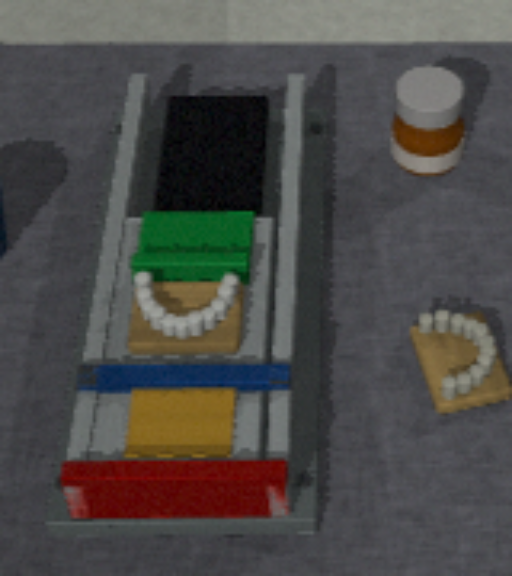

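Both views show the carrier straight, under the bar and leaf, against the red stop, with the bystanders where they stood. The measurements agree: nose at 223.6 mm against the stop face at 223.6 mm, pad at 48.5 mm (bed down about 3.5 mm), and the gripper clear.

```bash
python3 -c "
from plant import ctrl
print(ctrl.finish_job())"
```

```text
the job is handed in; nothing more can be done
None
```

I loaded the carrier home against the red stop, where it sits clamped under the keeper bar and leaf spring with the gripper clear, and handed in the job; no verdict was returned.

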